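# Set up a dry-block heater: tube block and snug filler block

### The job

Put the tube block that stands on the bench mat into the well of the dry-block heater, down on its floor and close against one side wall, so that the free space is all on the other side. Then try the filler blocks in the gap that is left until you find the thickest one that goes down fully home, and leave it in there so that the tube block sits snugly. Leave the two other fillers standing upright on the bench, and do not disturb the two spare tube blocks, the tip box, the vortex mixer or the pipette.

Things in the scene. Friction and masses are not known exactly. Their poses are not given: they have to be found in the camera images.
- well (a point): centre of the floor of the open-topped well, 78 mm (x) by 69.5 (y), in the fixed white heater (90 mm high; the well is 44 deep, its floor 46 above the bench). z up. Blocks stand in it with their x along the well's x, either way round. Beside a tube block the gap in y takes one filler with 1.5 mm play; the next thicker stops on the rims, the next thinner has over 5 mm play.
- mat: blue-grey bench mat, 180 mm (x) by 150 mm (y), 1 mm thick, lying on the bench (things on it stand at bench height). Origin at its centre.
- tube_block_a: aluminium tube block, 74 mm long (x), 50 high, 44, 48 or 52 wide (y; unmarked, each width once), foot edges rounded 3 mm, tube holes on top. A stem 8 mm thick on top carries a black grip, 14 mm (x) by 16 (y), 64 to 90 mm above the underside. 0.25-0.55 kg. Origin: centre of underside, z up. One of the three stands on the mat, two are spares farther off; which varies.
- tube_block_b: aluminium tube block, 74 mm long (x), 50 high, 44, 48 or 52 wide (y; unmarked, each width once), foot edges rounded 3 mm, tube holes on top. A stem 8 mm thick on top carries a black grip, 14 mm (x) by 16 (y), 64 to 90 mm above the underside. 0.25-0.55 kg. Origin: centre of underside, z up. One of the three stands on the mat, two are spares farther off; which varies.
- tube_block_c: aluminium tube block, 74 mm long (x), 50 high, 44, 48 or 52 wide (y; unmarked, each width once), foot edges rounded 3 mm, tube holes on top. A stem 8 mm thick on top carries a black grip, 14 mm (x) by 16 (y), 64 to 90 mm above the underside. 0.25-0.55 kg. Origin: centre of underside, z up. One of the three stands on the mat, two are spares farther off; which varies.
- filler_16: solid aluminium filler block, 16 mm thick (y), 72 long (x), 50 high, foot edges rounded 3 mm; same stem and black grip as the tube blocks: 14 mm (x) by 16 (y), 64 to 90 mm above the underside. 0.1-0.35 kg. Origin: centre of underside, z up. Stands upright on the bench at first.
- filler_20: solid aluminium filler block, 20 mm thick (y), 72 long (x), 50 high, foot edges rounded 3 mm; same stem and black grip as the tube blocks: 14 mm (x) by 16 (y), 64 to 90 mm above the underside. 0.1-0.35 kg. Origin: centre of underside, z up. Stands upright on the bench at first.
- filler_24: solid aluminium filler block, 24 mm thick (y), 72 long (x), 50 high, foot edges rounded 3 mm; same stem and black grip as the tube blocks: 14 mm (x) by 16 (y), 64 to 90 mm above the underside. 0.1-0.35 kg. Origin: centre of underside, z up. Stands upright on the bench at first.
- tip_box: bystander: grey pipette-tip box with a clear lid, 84 x 122 mm, 62 mm high. Origin under its centre.
- vortex_mixer: bystander: round white vortex mixer, 104 mm across, 76 mm high, with a black rubber cup on top. Origin under its centre.
- pipette: bystander: a white pipette lying on the bench, about 230 mm long (along its x), 28 mm thick. Origin under the handle.

How it is judged:
On the way:
1. the tube block from the mat is down on the well's floor, upright, with no filler in the well yet (((z of tube_block_a in the frame of well between -0.004 and 0.003 m and horizontal distance between tube_block_a and well below 0.035 m and angle between tube_block_a's own z axis and vertical below 0.06 rad and distance of each of tube_block_b, tube_block_c from where it was at the start of the episode below 0.03 m and horizontal distance between each of tube_block_b, tube_block_c and mat above 0.13 m and horizontal distance between each of filler_16, filler_20, filler_24 and well above 0.07 m) or (z of tube_block_b in the frame of well between -0.004 and 0.003 m and horizontal distance between tube_block_b and well below 0.035 m and angle between tube_block_b's own z axis and vertical below 0.06 rad and distance of each of tube_block_a, tube_block_c from where it was at the start of the episode below 0.03 m and horizontal distance between each of tube_block_a, tube_block_c and mat above 0.13 m and horizontal distance between each of filler_16, filler_20, filler_24 and well above 0.07 m) or (z of tube_block_c in the frame of well between -0.004 and 0.003 m and horizontal distance between tube_block_c and well below 0.035 m and angle between tube_block_c's own z axis and vertical below 0.06 rad and distance of each of tube_block_a, tube_block_b from where it was at the start of the episode below 0.03 m and horizontal distance between each of tube_block_a, tube_block_b and mat above 0.13 m and horizontal distance between each of filler_16, filler_20, filler_24 and well above 0.07 m))), for 0.2 s.
At the end, for the whole second after the job is handed in: Tube block from the mat and its filler (16 mm beside the 52 mm block, 20 beside 48, 24 beside 44) at rest in the well, undersides within 3 mm of its floor, tilt under 0.06 rad; other fillers at rest on the bench, tilt under 0.1 rad; spare tube blocks moved under 30 mm (((z of tube_block_a in the frame of well between -0.004 and 0.003 m and horizontal distance between each of tube_block_a, filler_24 and well below 0.035 m and angle between each of tube_block_a, filler_24's own z axis and vertical below 0.06 rad and distance of each of tube_block_b, tube_block_c from where it was at the start of the episode below 0.03 m and horizontal distance between each of tube_block_b, tube_block_c and mat above 0.13 m and z of filler_24 in the frame of well between -0.004 and 0.003 m and linear speed of each of tube_block_a, filler_24, filler_16, filler_20 below 0.01 m/s and height (world z) of each of filler_16, filler_20 below 0.008 m and angle between each of filler_16, filler_20's own z axis and vertical below 0.1 rad) or (z of tube_block_b in the frame of well between -0.004 and 0.003 m and horizontal distance between each of tube_block_b, filler_20 and well below 0.035 m and angle between each of tube_block_b, filler_20's own z axis and vertical below 0.06 rad and distance of each of tube_block_a, tube_block_c from where it was at the start of the episode below 0.03 m and horizontal distance between each of tube_block_a, tube_block_c and mat above 0.13 m and z of filler_20 in the frame of well between -0.004 and 0.003 m and linear speed of each of tube_block_b, filler_20, filler_16, filler_24 below 0.01 m/s and height (world z) of each of filler_16, filler_24 below 0.008 m and angle between each of filler_16, filler_24's own z axis and vertical below 0.1 rad) or (z of tube_block_c in the frame of well between -0.004 and 0.003 m and horizontal distance between each of tube_block_c, filler_16 and well below 0.035 m and angle between each of tube_block_c, filler_16's own z axis and vertical below 0.06 rad and distance of each of tube_block_a, tube_block_b from where it was at the start of the episode below 0.03 m and horizontal distance between each of tube_block_a, tube_block_b and mat above 0.13 m and z of filler_16 in the frame of well between -0.004 and 0.003 m and linear speed of each of tube_block_c, filler_16, filler_20, filler_24 below 0.01 m/s and height (world z) of each of filler_20, filler_24 below 0.008 m and angle between each of filler_20, filler_24's own z axis and vertical below 0.1 rad))); the robot touches nothing.
It fails at once if a bystander (tip box, vortex mixer, pipette) moved more than 30 mm (distance of any of tip_box, vortex_mixer, pipette from where it was at the start of the episode above 0.03 m).
It also fails if it takes over 72 s, if anything falls off the work surface, if the arm or the gripper's body presses on something with over 40 N, if the wrist force passes 120 N, or if a joint passes its speed limit or range.

### The arm

A 7-joint arm with a two-finger parallel gripper is mounted at the origin on the work surface. World frame = base frame: x ahead of the robot, y to its left, z up, the work surface at z = 0. Lengths are in m, angles in rad, forces in N, time in s.
With the tool pointing down it reaches from about 0.425 to 0.925 m from the base axis. Payload 6.8 kg.
Tool frame: the origin (TCP) lies midway between the tips of the shut fingers; the grasp point (between the pads) lies 19 mm behind it; z points along the fingers, y is the direction in which the jaws open and shut (so a half turn about z gives the same grasp; the last joint's range is limited). The gripper opens to 85 mm and grips with 20 to 120 N. Pads are 22 mm wide; open, the fingers measure 114 mm over their backs; the gripper's body (76 mm by 85 mm) begins 54 mm behind the grasp point. The pads swing forward as they close: fully open they stand 13 mm farther back than shut.
Start: joints at [1.002, 0.477, 0.022, 1.555, -0.011, 1.109, -0.083], TCP at [0.3, -0.605, 0.231] pointing down, gripper open.
Joint ranges: [-2.96, 2.96], [-0.34, 2.1], [-1.41, 1.46], [0.24, 2.44], [-1.37, 4.51], [0.17, 1.92], [-2.96, 2.96]. Speed limits (rad/s): [2.39, 2.39, 3.14, 3.14, 3.14, 3.14, 3.14].

### API

Orientations are given as a unit quaternion [w, x, y, z].
In Python, from station import bot gives the robot as it stands. The module is installed in compiled form; this text tells all that it offers.
- The arm moves only by the tool play_rows, never from a script. Its argument "motion" is a list of rows, each a list of 2 entries, a list of its own where there are three numbers: the shift along the tool's x, y, z as a fraction of full scale, then the turn, a rotation vector about the tool's x, y, z as a fraction of full scale. In form: [[[tx, ty, tz], [rx, ry, rz]], ...]. A call has 1 to 8 rows; each row is the pose to reach, as a shift and turn from the pose measured when the call began, along the tool's axes at that moment, turning the shorter way round; what a row does not reach only later rows make up. Full scale, the value 1, is 400 mm for a shift and 360 degrees for a turn. A row lasts 1/10 s, in which the tool goes at most 50 mm and 8.59 degrees, less where a joint would pass 70% of its speed; a pose out of reach is approached as far as the arm can. A call with a number of a shift or a turn outside -1 to 1 is refused whole. A call with a gripper value outside its range is refused whole. "fingers" is the finger opening in mm, from 0 to 85.4, set as the call begins (left out, the last holds). The fingers move at their own pace and stop on an object; "grip_force" is the grip in N (left out, the last holds). Time passes only in rows, so rows that repeat a pose let the fingers close. It gives the time, the measured TCP pose, the force and the opening at its end, in the units of the state.
- bot.get_obs(): the state, without advancing time (a new reading comes with each control period).
- bot.read_camera(name): name is "scene" or "side" or "wrist"; returns a dict with "pixels" (400x640x3 uint8, red, green, blue), "range_z" (400x640 float32, m along the optical axis (not along the pixel's ray), 0 where there is no reading), "fovy" (degrees; the focal length in pixels is half the picture's height over the tangent of half this angle, whatever the lens; pixels are square), "cx", "cy" (the principal point, pixels), "pose" (4x4, takes a point from camera to world coordinates). Camera axes: x right, y down, z forward; pixel columns grow to the right and rows downward; lengths in m; the calibration is good to about 2 mm. The wrist camera is an equidistant fisheye: a pixel r from the principal point sees the ray r / f radians off the axis. A picture is of the moment at which its call begins.
- bot.hand_in(): hands the job in, once; it reports no verdict.
The state is a dict: "t": time; "q": joint angles; "joint_vel": joint speeds; "joint_torque": joint torques, N m; "eef_pos": TCP position; "tool_rot": TCP orientation; "contact_force": force on the tool from outside, world axes, zero at the start; "torque": the same for the moment, N m; "gripper_width": opening from 0.0 (shut) to 1.0 (fully open).
Only numpy, scipy, OpenCV 4.12 (cv2) and the standard library are available. Lean on these libraries where they do the work, as an engineer would, in place of code of your own. Each camera call takes 0.05 s, during which the arm holds its last target.

## Working session

There is one attempt and no reset: what is moved stays moved. The work goes in short steps, Python scripts to look and compute and a tool call to move; the robot and the scene stay as the last step left them, time stands still between calls to the robot, and variables do not carry over. Pictures are saved under pics/ and viewed, and the job is handed in when it is done.

Besides the shell and the picture viewer there is one more tool, called after ">>>" by a JSON object that holds its "fn" and its "kwargs". play_rows: Moves the arm, as the interface text tells. Shift numbers are shares of 400 mm and turn numbers shares of 360 degrees, none past 1 either way. Its arguments: {"type":"object","properties":{"motion":{"type":"array"},"fingers":{"type":"number"},"grip_force":{"type":"number"}},"required":["motion"]}

```bash
ls; mkdir -p pics; python3 - <<'E'
from station import bot
import cv2,numpy as np
o=bot.get_obs();print(o)
for n in ["scene","side","wrist"]:
    c=bot.read_camera(n);print(n,c["fovy"],c["cx"],c["cy"]);print(c["pose"].round(3))
    cv2.imwrite(f"pics/{n}0.png",c["pixels"][:,:,::-1]); np.savez(f"{n}0.npz",**c)
E
```

```text
pics
{'t': 0.0, 'q': array([ 1.00191665,  0.47782137,  0.02236594,  1.55644497, -0.01150826,
        1.1092972 , -0.08308467]), 'joint_vel': array([-0.00145184,  0.00085171,  0.00049944,  0.00066674, -0.00010769,
        0.0009232 , -0.00148765]), 'joint_torque': array([ 6.86076032e-05, -5.96469319e+01,  1.60800129e+00, -2.81208390e+01,
        1.25310535e-02,  9.39571444e-03,  1.13520414e-05]), 'eef_pos': array([ 0.29984884, -0.6040866 ,  0.2303147 ]), 'tool_rot': array([-8.77911038e-04,  9.73575889e-01,  2.28361862e-01, -2.79007184e-04]), 'contact_force': array([ 0.69821681, -1.60662923, -0.05091124]), 'torque': array([ 0.00308328,  0.02956278, -0.0264894 ]), 'gripper_width': 1.000955975297329}
scene 56.10841064918085 317.7481521245241 199.04461487312506
[[-0.761  0.45  -0.468  1.09 ]
 [ 0.649  0.521 -0.555  0.554]
 [-0.006 -0.726 -0.688  0.798]
 [ 0.     0.     0.     1.   ]]
side 46.186977126254966 314.6698760164778 203.97087588202123
[[ 0.99  -0.062  0.125  0.395]
 [-0.138 -0.555  0.82  -1.236]
 [ 0.019 -0.83  -0.558  0.867]
 [ 0.     0.     0.     1.   ]]
wrist 65.70646984690485 317.51033777315655 201.67255077459072
[[ 0.445 -0.85  -0.284  0.373]
 [-0.896 -0.422 -0.14  -0.567]
 [-0.     0.316 -0.949  0.373]
 [ 0.     0.     0.     1.   ]]
```

View pics/scene0.png

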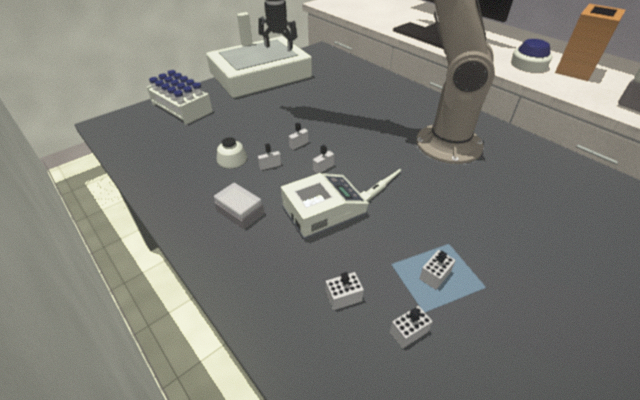

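View pics/side0.png

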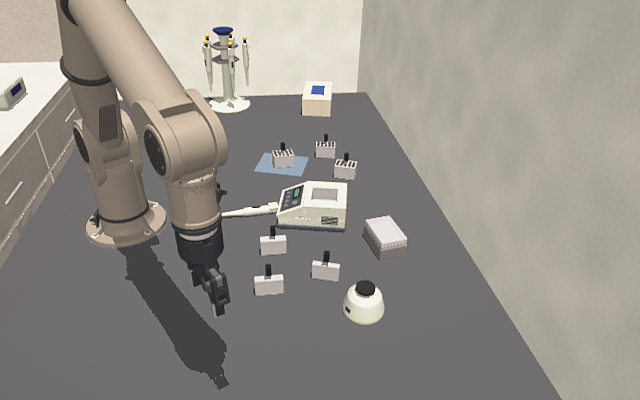

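View pics/wrist0.png

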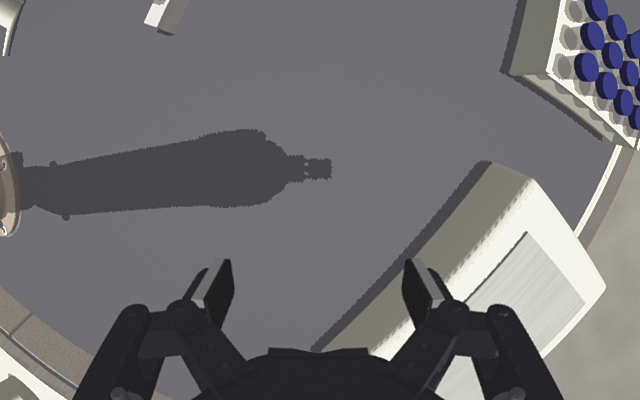

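The scene view shows the mat with its block around (437,268), the heater at (325,200), three fillers near (269,158), (298,136), (323,158), and spare blocks at (345,290) and (412,325). Next I'll build a top-down map.

```bash
cat > h.py <<'E'
import numpy as np,cv2
def cloud(c,wrist=False):
    f=200/np.tan(np.radians(c["fovy"])/2)
    v,u=np.mgrid[0:400,0:640].astype(float)
    z=c["range_z"]; X=(u-c["cx"])/f; Y=(v-c["cy"])/f
    if wrist:
        r=np.hypot(X,Y)+1e-9; s=np.tan(r)/r; s[r>1.4]=0; X=X*s;Y=Y*s; z=np.where(r>1.4,0,z)
    P=np.stack([X*z,Y*z,z],-1); m=z>0
    P=P@c["pose"][:3,:3].T+c["pose"][:3,3]
    return P,m
def topdown(c,x0,x1,y0,y1,res,wrist=False):
    P,m=cloud(c,wrist)
    W=int((y1-y0)/res);H=int((x1-x0)/res)
    hm=np.full((H,W),-1.);im=np.zeros((H,W,3),np.uint8)
    p=P[m];col=c["pixels"][m]
    i=((x1-p[:,0])/res).astype(int);j=((y1-p[:,1])/res).astype(int)
    k=(i>=0)&(i<H)&(j>=0)&(j<W)
    i,j,p,col=i[k],j[k],p[k],col[k]
    o=np.argsort(p[:,2]); im[i[o],j[o]]=col[o][:,::-1]; hm[i[o],j[o]]=p[o,2]
    return im,hm
E
python3 - <<'E'
from h import *
for n in ["scene","side"]:
    c=dict(np.load(n+"0.npz"))
    im,hm=topdown(c,.25,1.05,-.65,.55,.002)
    for k in range(0,7):
        cv2.putText(im,"%.1f"%(.5-.2*k),(int((.55-(.5-.2*k))/.002)-10,395),0,.4,(0,255,255),1)
    for k in range(4):
        cv2.putText(im,"%.1f"%(.3+.2*k),(0,int((1.05-.3-.2*k)/.002)+4),0,.4,(0,255,255),1)
    cv2.imwrite(f"pics/td_{n}.png",im)
E
```

```text
(no output)
```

View pics/td_scene.png

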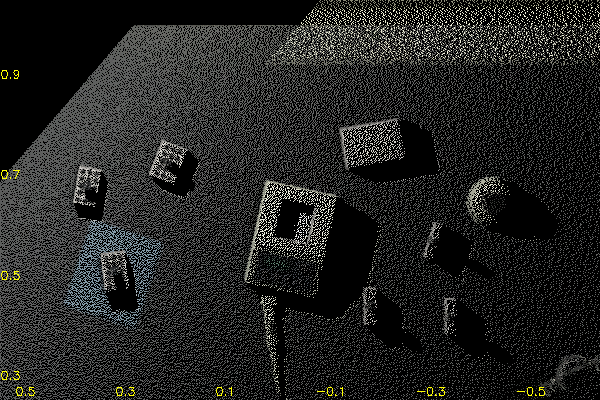

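View pics/td_side.png

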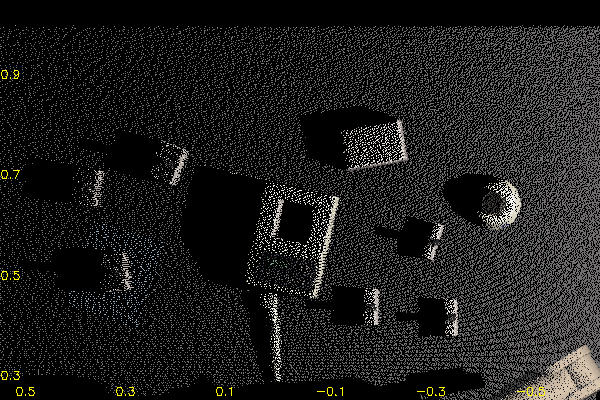

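```bash
cat > m.py <<'E'
from h import *
import sys
def fused(names,files):
    out=[]
    for n,f in zip(names,files):
        c=dict(np.load(f)); P,m=cloud(c); out.append(P[m])
    return out
if __name__=="__main__":
    a,b=fused(["scene","side"],["scene0.npz","side0.npz"])
    for nm,p in (("scene",a),("side",b)):
        q=p[(p[:,0]>.4)&(p[:,0]<.8)&(abs(p[:,1])<.4)&(abs(p[:,2])<.01)]
        print(nm,"bench z",np.median(q[:,2]))
    objs=dict(mat=(.50,.32),s1=(.67,.37),s2=(.73,.21),f1=(.57,-.32),f2=(.44,-.185),f3=(.42,-.34))
    for k,(x,y) in objs.items():
        for nm,p in (("scene",a),("side",b),("both",np.vstack([a,b]))):
            d=p[(abs(p[:,0]-x)<.075)&(abs(p[:,1]-y)<.075)]
            g=d[(d[:,2]>.07)&(d[:,2]<.1)]
            t=d[(d[:,2]>.008)&(d[:,2]<.055)]
            top=d[(d[:,2]>.045)&(d[:,2]<.055)]
            r=cv2.minAreaRect((t[:,:2]*1000).astype(np.float32))
            rg=cv2.minAreaRect((g[:,:2]*1000).astype(np.float32)) if len(g)>3 else None
            f=lambda r:[np.round(v,1) for v in (*r[0],*r[1],r[2])] if r else None
            print(k,nm,len(t),f(r),"grip",f(rg),"topz",np.median(top[:,2]).round(4) if len(top) else None, np.percentile(g[:,2],98).round(4) if len(g) else None)
E
python3 m.py
```

```text
scene bench z 0.0011961648925865043
side bench z 0.0003344058146937945
mat scene 695 [np.float64(508.2), np.float64(320.2), np.float64(79.1), np.float64(48.9), np.float64(6.1)] grip [np.float64(508.8), np.float64(320.4), np.float64(16.5), np.float64(16.4), np.float64(7.1)] topz 0.0512 0.0924
mat side 336 [np.float64(505.8), np.float64(319.8), np.float64(76.2), np.float64(63.3), np.float64(7.9)] grip [np.float64(506.3), np.float64(317.5), np.float64(14.0), np.float64(23.6), np.float64(5.6)] topz 0.0499 0.0917
mat both 1031 [np.float64(507.6), np.float64(319.9), np.float64(79.7), np.float64(63.4), np.float64(7.6)] grip [np.float64(508.3), np.float64(317.7), np.float64(18.0), np.float64(23.6), np.float64(5.6)] topz 0.0509 0.0925
s1 scene 894 [np.float64(677.5), np.float64(375.6), np.float64(44.8), np.float64(76.8), np.float64(80.1)] grip [np.float64(678.2), np.float64(375.2), np.float64(16.4), np.float64(14.9), np.float64(83.0)] topz 0.0512 0.0925
s1 side 286 [np.float64(675.8), np.float64(374.5), np.float64(61.4), np.float64(70.6), np.float64(82.0)] grip [np.float64(675.7), np.float64(
[... 2286 characters left out ...]
t64(86.9)] topz 0.0503 0.0929
f3 scene 257 [np.float64(417.0), np.float64(-349.8), np.float64(26.2), np.float64(75.2), np.float64(88.1)] grip [np.float64(418.0), np.float64(-349.7), np.float64(17.7), np.float64(17.4), np.float64(1.6)] topz 0.0506 0.0925
f3 side 498 [np.float64(415.0), np.float64(-353.0), np.float64(72.1), np.float64(27.3), np.float64(1.8)] grip [np.float64(414.5), np.float64(-353.0), np.float64(18.2), np.float64(13.0), np.float64(86.6)] topz 0.0502 0.0924
f3 both 755 [np.float64(416.9), np.float64(-351.5), np.float64(29.6), np.float64(75.2), np.float64(88.2)] grip [np.float64(416.9), np.float64(-351.4), np.float64(22.1), np.float64(17.6), np.float64(80.7)] topz 0.0503 0.0924
```

```bash
cat > g.py <<'E'
import numpy as np
from scipy.spatial.transform import Rotation as R
def row(pos,yaw_deg,o=None):
    """pos TCP world target, yaw of tool y axis (deg world), tool down"""
    if o is None:
        from station import bot; o=bot.get_obs()
    w,x,y,z=o["tool_rot"]; Rt=R.from_quat([x,y,z,w])
    a=np.radians(yaw_deg); ty=np.array([np.cos(a),np.sin(a),0]); tz=np.array([0,0,-1.]); tx=np.cross(ty,tz)
    Rg=R.from_matrix(np.stack([tx,ty,tz],1))
    d=Rt.inv().apply(np.array(pos)-o["eef_pos"])/0.4
    r=(Rt.inv()*Rg).as_rotvec()/(2*np.pi)
    cur=Rt.apply([0,1,0]); 
    print("t %.2f"%o["t"],"pos",o["eef_pos"].round(4),"yaw",np.degrees(np.arctan2(cur[1],cur[0])).round(2),"F",o["contact_force"].round(2),"T",o["torque"].round(2),"w %.3f"%o["gripper_width"])
    print("rows>=%.1f"%max(np.linalg.norm(d)*8,np.linalg.norm(r)*360/8.59),[d.round(4).tolist(),r.round(4).tolist()])
def snap(tag,names=("wrist",)):
    from station import bot; import cv2
    for n in names:
        c=bot.read_camera(n); cv2.imwrite(f"pics/{n}{tag}.png",c["pixels"][:,:,::-1]); np.savez(f"{n}{tag}.npz",**c)
E
python3 -c "
from g import *
row([.50,-.22,.26],0)"
```

```text
t 0.15 pos [ 0.2999 -0.6042  0.2305] yaw -63.6 F [ 0.48  0.59 -0.66] T [0.04 0.01 0.01] w 1.000
rows>=8.7 [[0.8751, -0.638, -0.0728], [-0.0002, -0.0001, -0.1767]]
```

>>> {"fn": "play_rows", "kwargs": {"motion": [[[0.875, -0.638, -0.073], [0, 0, -0.177]], [[0.875, -0.638, -0.073], [0, 0, -0.177]], [[0.875, -0.638, -0.073], [0, 0, -0.177]], [[0.875, -0.638, -0.073], [0, 0, -0.177]], [[0.875, -0.638, -0.073], [0, 0, -0.177]], [[0.875, -0.638, -0.073], [0, 0, -0.177]], [[0.875, -0.638, -0.073], [0, 0, -0.177]], [[0.875, -0.638, -0.073], [0, 0, -0.177]]]}}

```text
t: 0.95
eef_pos: [0.4845, -0.2486, 0.2579]
tool_rot: [-0.001, 0.705, 0.71, 0.0]
contact_force: [0.8, -0.6, -0.4]
gripper_width: 0.996
```

```bash
python3 -c "
from g import *
row([.50,-.22,.26],0)
snap('1',('wrist','scene','side'))"
```

```text
t 0.95 pos [ 0.4845 -0.2486  0.2579] yaw 0.4 F [ 0.84 -0.63 -0.43] T [ 0.06 -0.05  0.01] w 0.996
rows>=0.7 [[0.0713, 0.0391, -0.0051], [-0.0001, -0.0002, 0.0011]]
```

View pics/wrist1.png

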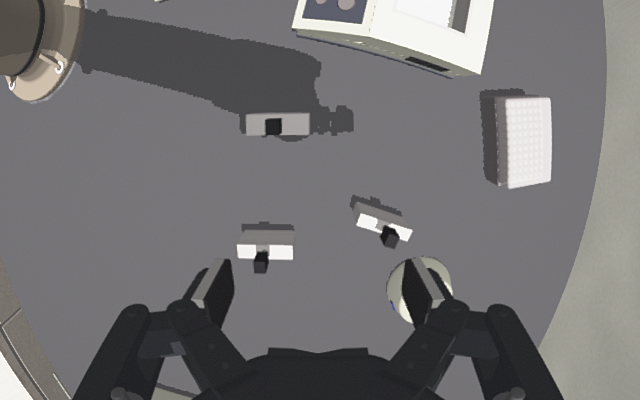

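The wrist view shows the three fillers with their tops at (278,124), (266,243) and (385,222). Next I'll measure how thick their tops are.

```bash
cat > th.py <<'E'
from h import *
import sys
objs=dict(f1=(.568,-.316),f2=(.438,-.191),f3=(.417,-.351))
for n,f in (("wrist","wrist1.npz"),("scene","scene1.npz"),("side","side1.npz")):
    c=dict(np.load(f)); P,m=cloud(c,n=="wrist"); p=P[m]
    q=p[(p[:,0]>.4)&(p[:,0]<.7)&(p[:,1]<-.1)&(p[:,1]>-.4)&(abs(p[:,2])<.01)]; bz=np.median(q[:,2])
    for k,(x,y) in objs.items():
        d=p[(np.hypot(p[:,0]-x,p[:,1]-y)<.055)]; z=d[:,2]-bz
        for nm,lo,hi in (("top",.047,.053),("grip",.085,.096)):
            t=d[(z>lo)&(z<hi)]
            if len(t)<8: print(n,k,nm,len(t));continue
            r=cv2.minAreaRect((t[:,:2]*1000).astype(np.float32))
            print(n,k,nm,len(t),np.round((*r[0],*r[1],r[2]),1).tolist(),"bz %.4f"%bz)
E
python3 th.py
```

```text
wrist f1 top 557 [568.5, -316.4, 17.2, 73.6, 71.3] bz -0.0003
wrist f1 grip 191 [568.4, -316.6, 17.8, 15.2, 75.4] bz -0.0003
wrist f2 top 1059 [437.6, -191.1, 73.1, 24.7, 0.3] bz -0.0003
wrist f2 grip 232 [437.9, -190.9, 15.5, 14.4, 89.8] bz -0.0003
wrist f3 top 698 [416.1, -350.9, 21.2, 72.6, 89.0] bz -0.0003
wrist f3 grip 163 [416.9, -351.0, 17.1, 14.1, 89.8] bz -0.0003
scene f1 top 76 [569.4, -315.9, 22.3, 71.1, 69.8] bz 0.0010
scene f1 grip 18 [568.5, -316.5, 19.7, 13.0, 71.6] bz 0.0010
scene f2 top 96 [437.0, -190.5, 74.4, 26.1, 0.1] bz 0.0010
scene f2 grip 22 [439.1, -189.6, 14.8, 15.9, 7.8] bz 0.0010
scene f3 top 70 [416.2, -349.6, 23.5, 73.1, 84.6] bz 0.0010
scene f3 grip 18 [417.1, -350.4, 15.2, 18.7, 4.2] bz 0.0010
side f1 top 122 [566.9, -317.1, 22.4, 72.2, 70.5] bz 0.0003
side f1 grip 34 [566.9, -317.3, 21.7, 13.2, 72.5] bz 0.0003
side f2 top 150 [436.6, -191.7, 71.8, 29.7, 0.1] bz 0.0003
side f2 grip 24 [436.0, -193.5, 22.3, 11.1, 86.3] bz 0.0003
side f3 top 165 [414.9, -352.1, 24.5, 71.0, 88.8] bz 0.0003
side f3 grip 33 [414.7, -352.0, 18.7, 12.5, 86.6] bz 0.0003
```

Filler thicknesses read clearly in the wrist view: f1 is 16 mm, f3 is 20 and f2 is 24. Next I'll look at the well, then the mat block.

```bash
python3 -c "
from g import *
row([.60,-.02,.27],-8)"
```

```text
t 1.10 pos [ 0.4861 -0.2464  0.2581] yaw 0.55 F [ 0.5  -1.34  0.29] T [-0.03 -0.01  0.04] w 1.000
rows>=5.1 [[0.5632, 0.2903, -0.0283], [0.0, -0.0004, 0.0238]]
```

>>> {"fn": "play_rows", "kwargs": {"motion": [[[0.563, 0.29, -0.028], [0, 0, 0.024]], [[0.563, 0.29, -0.028], [0, 0, 0.024]], [[0.563, 0.29, -0.028], [0, 0, 0.024]], [[0.563, 0.29, -0.028], [0, 0, 0.024]], [[0.563, 0.29, -0.028], [0, 0, 0.024]], [[0.563, 0.29, -0.028], [0, 0, 0.024]], [[0.563, 0.29, -0.028], [0, 0, 0.024]], [[0.563, 0.29, -0.028], [0, 0, 0.024]]]}}

```text
t: 1.9
eef_pos: [0.5993, -0.0228, 0.2693]
tool_rot: [-0.001, 0.756, 0.654, -0.0]
contact_force: [0.7, -0.5, -0.2]
gripper_width: 1.0
```

```bash
python3 - <<'E'
from g import *
from h import *
snap('2')
row([.507,.22,.26],7)
c=dict(np.load("wrist2.npz")); P,m=cloud(c,True); p=P[m]
q=p[(p[:,0]>.4)&(p[:,0]<.8)&(p[:,1]<.25)&(p[:,1]>.1)&(abs(p[:,2])<.01)];print("bz",np.median(q[:,2]))
w=p[(abs(p[:,0]-.62)<.06)&(abs(p[:,1]+.035)<.06)]
fl=w[abs(w[:,2]-.046)<.004]; rim=w[abs(w[:,2]-.09)<.004]
print(len(fl),np.median(fl[:,2]),len(rim),np.median(rim[:,2]))
r=cv2.minAreaRect((fl[:,:2]*1000).astype(np.float32));print("floor",np.round((*r[0],*r[1],r[2]),2))
E
```

```text
t 1.95 pos [ 0.5992 -0.0233  0.2694] yaw -8.31 F [ 1.16 -0.93 -0.08] T [ 0.01  0.02 -0.02] w 1.001
rows>=5.2 [[0.5686, -0.316, 0.024], [-0.0001, -0.0001, -0.0425]]
bz -0.0005287746496003276
3136 0.04579988006586 6795 0.08971049124589636
floor [616.43 -22.35 113.45  88.47  73.98]
```

View pics/wrist2.png

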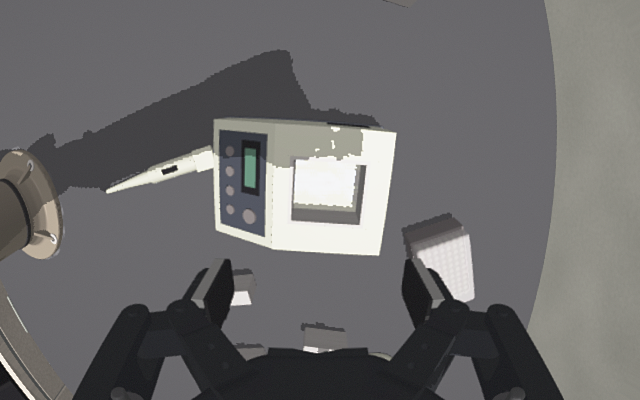

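```bash
cat > well.py <<'E'
from h import *
import sys
def wellfit(f,wrist,zr,guess=(.62,-.035),area=.075):
    c=dict(np.load(f)); P,m=cloud(c,wrist); o=c["pose"][:3,3]
    z=P[...,2]
    s=(zr-o[2])/(z-o[2]); X=o[0]+s*(P[...,0]-o[0]); Y=o[1]+s*(P[...,1]-o[1])
    hole=m&(z<zr-.002)&(np.hypot(X-guess[0],Y-guess[1])<area)
    n,lab,st,ce=cv2.connectedComponentsWithStats(hole.astype(np.uint8))
    # component nearest to guess
    best=min(range(1,n),key=lambda i:1e9 if st[i][4]<100 else np.hypot(X[lab==i].mean()-guess[0],Y[lab==i].mean()-guess[1]))
    k=lab==best
    pts=np.stack([X[k],Y[k]],1)*1000
    r=cv2.minAreaRect(pts.astype(np.float32)); print(f,k.sum(),"minrect",np.round((*r[0],*r[1],r[2]),2))
    a=np.radians(r[2]); 
    # robust edges: extents by percentiles
    best=None
    for d in np.arange(-25,0,.25):
        a=np.radians(d);u=pts@[np.cos(a),np.sin(a)];v=pts@[-np.sin(a),np.cos(a)]
        e=lambda t:(np.percentile(t,.7),np.percentile(t,99.3))
        eu,ev=e(u),e(v); A=(eu[1]-eu[0])*(ev[1]-ev[0])
        if best is None or A<best[0]: best=(A,d,eu,ev)
    A,d,eu,ev=best;a=np.radians(d);cu,cv_=np.mean(eu),np.mean(ev)
    print("yaw",d,"size",np.diff(eu).round(1),np.diff(ev).round(1),"c",(cu*np.cos(a)-cv_*np.sin(a)).round(1),(cu*np.sin(a)+cv_*np.cos(a)).round(1))
if __name__=="__main__":
    wellfit("wrist2.npz",True,.0897)
    wellfit("scene1.npz",False,.0905)
    wellfit("side1.npz",False,.0903)
E
python3 well.py
```

```text
wrist2.npz 4273 minrect [607.13 -39.48  69.58  78.19  78.46]
yaw -12.75 size [76.5] [67.6] c 607.1 -39.2
scene1.npz 456 minrect [605.95 -39.35  67.63  79.75  77.66]
yaw -13.5 size [75.8] [66.4] c 607.5 -39.3
side1.npz 309 minrect [607.14 -51.63  89.39  90.29  78.36]
yaw -6.25 size [82.] [73.5] c 605.3 -45.8well.py:6: RuntimeWarning: divide by zero encountered in divide
  s=(zr-o[2])/(z-o[2]); X=o[0]+s*(P[...,0]-o[0]); Y=o[1]+s*(P[...,1]-o[1])
well.py:6: RuntimeWarning: invalid value encountered in multiply
  s=(zr-o[2])/(z-o[2]); X=o[0]+s*(P[...,0]-o[0]); Y=o[1]+s*(P[...,1]-o[1])
```

```bash
cat > well2.py <<'E'
from h import *
np.seterr(all="ignore")
def sides(f,wrist,zr,c0=(607.1,-39.3),yaw=-12,L=78,Wd=69.5):
    c=dict(np.load(f)); P,m=cloud(c,wrist); o=c["pose"][:3,3]; z=P[...,2]
    s=(zr-o[2])/(z-o[2]); X=(o[0]+s*(P[...,0]-o[0]))*1000; Y=(o[1]+s*(P[...,1]-o[1]))*1000
    a=np.radians(yaw);U=(X-c0[0])*np.cos(a)+(Y-c0[1])*np.sin(a);V=-(X-c0[0])*np.sin(a)+(Y-c0[1])*np.cos(a)
    hole=(m&(z<zr-.002))
    # transitions between horizontally / vertically adjacent pixels
    res={}
    E=[]
    for ax in (0,1):
        h1=hole; h2=np.roll(hole,-1,ax); t=(h1!=h2)&m&np.roll(m,-1,ax)
        uu=(U+np.roll(U,-1,ax))/2; vv=(V+np.roll(V,-1,ax))/2; E.append(np.stack([uu[t],vv[t]],1))
    E=np.vstack(E); out={}
    for nm,i,val in (("u+",0,L/2),("u-",0,-L/2),("v+",1,Wd/2),("v-",1,-Wd/2)):
        j=1-i; lim=(Wd if i==0 else L)/2-6
        k=(abs(E[:,i]-val)<5)&(abs(E[:,j])<lim)
        if k.sum()<6: print(nm,"few",k.sum());continue
        q=np.polyfit(E[k,j],E[k,i],1); r=E[k,i]-np.polyval(q,E[k,j]); g=abs(r)<2*r.std()+.1
        q=np.polyfit(E[k,j][g],E[k,i][g],1)
        print(f,nm,k.sum(),"off %.2f slope deg %.2f rms %.2f"%(q[1],np.degrees(np.arctan(q[0]))*(-1 if i==0 else 1),r[g].std()))
sides("wrist2.npz",True,.0897); sides("scene1.npz",False,.0905)
E
python3 well2.py
python3 - <<'E'
from g import *
row([.507,.22,.26],7)
E
```

```text
wrist2.npz u+ 67 off 39.03 slope deg 1.55 rms 0.74
wrist2.npz u- 52 off -38.88 slope deg -0.74 rms 0.51
wrist2.npz v+ 75 off 34.48 slope deg -0.35 rms 0.56
wrist2.npz v- 82 off -34.34 slope deg -0.32 rms 0.62
scene1.npz u+ 27 off 39.05 slope deg -0.95 rms 0.87
scene1.npz u- 22 off -38.02 slope deg -1.25 rms 0.83
scene1.npz v+ 32 off 33.80 slope deg -0.42 rms 0.95
scene1.npz v- 30 off -34.00 slope deg -0.88 rms 1.10
t 1.95 pos [ 0.5992 -0.0233  0.2694] yaw -8.31 F [ 1.16 -0.93 -0.08] T [ 0.01  0.02 -0.02] w 1.001
rows>=5.2 [[0.5686, -0.316, 0.024], [-0.0001, -0.0001, -0.0425]]
```

The well centre is at (0.6071, -0.0393), yaw about -12.4°, and all four sides fit 78 × 69.5. Next, the mat block.

>>> {"fn": "play_rows", "kwargs": {"motion": [[[0.569, -0.316, 0.024], [0, 0, -0.0425]], [[0.569, -0.316, 0.024], [0, 0, -0.0425]], [[0.569, -0.316, 0.024], [0, 0, -0.0425]], [[0.569, -0.316, 0.024], [0, 0, -0.0425]], [[0.569, -0.316, 0.024], [0, 0, -0.0425]], [[0.569, -0.316, 0.024], [0, 0, -0.0425]], [[0.569, -0.316, 0.024], [0, 0, -0.0425]]]}}

```text
t: 2.65
eef_pos: [0.5066, 0.2199, 0.26]
tool_rot: [-0.0, 0.662, 0.749, -0.0]
contact_force: [0.7, -0.4, -0.3]
gripper_width: 0.999
```

```bash
python3 - <<'E'
from g import *
from h import *
snap('3')
c=dict(np.load("wrist3.npz")); P,m=cloud(c,True); p=P[m]
q=p[(p[:,0]>.4)&(p[:,0]<.8)&(p[:,1]<.45)&(p[:,1]>.1)&(abs(p[:,2])<.01)];bz=np.median(q[:,2]);print("bz",bz)
for k,(x,y) in dict(mat=(.508,.32),s1=(.677,.374),s2=(.725,.212)).items():
  d=p[(np.hypot(p[:,0]-x,p[:,1]-y)<.06)];z=d[:,2]-bz
  for nm,lo,hi in (("top",.046,.054),("grip",.085,.096)):
    t=d[(z>lo)&(z<hi)]
    if len(t)<10: print(k,nm,len(t));continue
    r=cv2.minAreaRect((t[:,:2]*1000).astype(np.float32));print(k,nm,len(t),np.round((*r[0],*r[1],r[2]),1).tolist())
row([.508,.32,.20],7)
E
```

```text
bz -9.811188932143389e-05
mat top 2577 [508.1, 320.1, 74.5, 48.4, 7.1]
mat grip 224 [507.8, 320.5, 13.0, 15.4, 7.2]
s1 top 1520 [677.3, 375.1, 45.1, 75.8, 80.3]
s1 grip 179 [677.6, 375.0, 16.8, 15.4, 81.2]
s2 top 1508 [725.1, 214.3, 52.8, 76.1, 69.0]
s2 grip 146 [725.0, 214.6, 16.1, 15.9, 70.6]
t 2.70 pos [0.5076 0.218  0.2599] yaw 6.87 F [ 0.71  0.25 -0.17] T [ 0.   -0.04  0.03] w 0.999
rows>=2.4 [[0.2532, 0.0318, 0.1494], [-0.0001, 0.0001, -0.0004]]
```

View pics/wrist3.png

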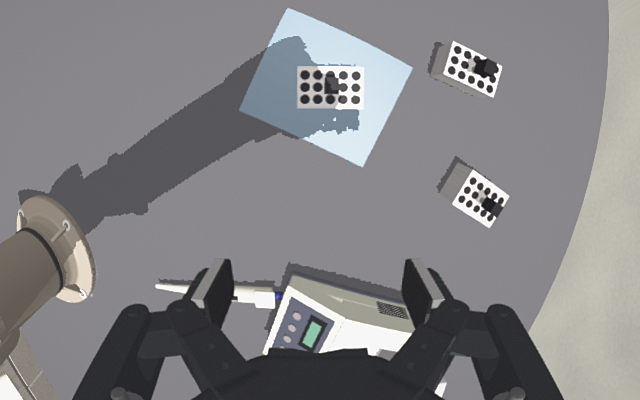

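The block on the mat is 48.4 mm wide, so 48. The spares are 44 and 52, so I expect the 20 mm filler (f3) to fit. Grasping next.

```bash
python3 - <<'E'
from g import *
row([.508,.3202,.13],7.1)
row([.508,.3202,.061],7.1)
E
```

```text
t 2.70 pos [0.5076 0.218  0.2599] yaw 6.87 F [ 0.71  0.25 -0.17] T [ 0.   -0.04  0.03] w 0.999
rows>=3.3 [[0.2539, 0.032, 0.3244], [-0.0001, 0.0001, -0.0006]]
t 2.70 pos [0.5076 0.218  0.2599] yaw 6.87 F [ 0.71  0.25 -0.17] T [ 0.   -0.04  0.03] w 0.999
rows>=4.5 [[0.254, 0.0321, 0.4969], [-0.0001, 0.0001, -0.0006]]
```

>>> {"fn": "play_rows", "kwargs": {"motion": [[[0.254, 0.032, 0.324], [0, 0, -0.0006]], [[0.254, 0.032, 0.324], [0, 0, -0.0006]], [[0.254, 0.032, 0.324], [0, 0, -0.0006]], [[0.254, 0.032, 0.324], [0, 0, -0.0006]], [[0.254, 0.032, 0.4], [0, 0, -0.0006]], [[0.254, 0.032, 0.45], [0, 0, -0.0006]], [[0.254, 0.032, 0.497], [0, 0, -0.0006]], [[0.254, 0.032, 0.497], [0, 0, -0.0006]]], "fingers": 60}}

```text
t: 3.5
eef_pos: [0.5087, 0.3158, 0.059]
tool_rot: [0.001, 0.664, 0.748, -0.003]
contact_force: [0.3, -0.5, 0.3]
gripper_width: 0.701
```

>>> {"fn": "play_rows", "kwargs": {"motion": [[[0, 0, 0], [0, 0, 0]], [[0, 0, 0], [0, 0, 0]], [[0, 0, 0], [0, 0, 0]], [[0, 0, 0], [0, 0, 0]], [[0, 0, 0], [0, 0, 0]], [[0, 0, 0], [0, 0, 0]]], "fingers": 0, "grip_force": 70}}

```text
t: 4.1
eef_pos: [0.5095, 0.3157, 0.0601]
tool_rot: [0.001, 0.664, 0.748, -0.003]
contact_force: [-0.9, -3.1, 6.6]
gripper_width: 0.15
```

```bash
python3 - <<'E'
from g import *
row([.508,.3202,.17],7.1)
E
```

```text
t 4.10 pos [0.5095 0.3157 0.0601] yaw 6.84 F [-0.92 -3.06  6.56] T [-0.57  0.01 -0.09] w 0.150
rows>=2.2 [[0.0103, -0.0029, -0.2749], [-0.0004, 0.0008, -0.0007]]
```

Gripped, but the tool sits about 4.5 mm off the grip centre along the block's y. I'll account for that offset, lift the block and carry it.

```bash
python3 - <<'E'
from g import *
row([.508,.3157,.20],6.8)
row([.605,-.035,.20],-12.4)
E
```

```text
t 4.10 pos [0.5095 0.3157 0.0601] yaw 6.84 F [-0.92 -3.06  6.56] T [-0.57  0.01 -0.09] w 0.150
rows>=2.8 [[-0.0013, -0.0044, -0.3498], [-0.0004, 0.0008, 0.0001]]
t 4.10 pos [0.5095 0.3157 0.0601] yaw 6.84 F [-0.92 -3.06  6.56] T [-0.57  0.01 -0.09] w 0.150
rows>=7.8 [[-0.9007, 0.1321, -0.3455], [-0.0002, 0.0009, 0.0534]]
```

>>> {"fn": "play_rows", "kwargs": {"motion": [[[0, 0, -0.08], [0, 0.0008, 0]], [[0, 0, -0.18], [0, 0.0008, 0]], [[0, 0, -0.29], [0, 0.0008, 0]], [[-0.05, 0.01, -0.35], [0, 0.0008, 0]], [[-0.15, 0.03, -0.35], [0, 0.0008, 0.01]], [[-0.26, 0.05, -0.35], [0, 0.0008, 0.02]], [[-0.38, 0.06, -0.35], [0, 0.0008, 0.03]], [[-0.5, 0.07, -0.348], [0, 0.0008, 0.04]]]}}

```text
t: 4.9
eef_pos: [0.5609, 0.1195, 0.1999]
tool_rot: [-0.0, 0.753, 0.658, -0.001]
contact_force: [1.5, -0.2, -5.3]
gripper_width: 0.146
```

```bash
python3 - <<'E'
from g import *
row([.605,-.035,.20],-12.4)
E
```

```text
t 4.90 pos [0.5609 0.1195 0.1999] yaw -7.66 F [ 1.48 -0.21 -5.29] T [-0.   -0.1   0.01] w 0.146
rows>=3.2 [[-0.3681, 0.1607, -0.0002], [-0.0003, 0.0001, 0.0132]]
```

>>> {"fn": "play_rows", "kwargs": {"motion": [[[-0.1, 0.045, 0], [0, 0, 0.0066]], [[-0.2, 0.09, 0], [0, 0, 0.0132]], [[-0.3, 0.13, 0], [0, 0, 0.0132]], [[-0.368, 0.161, 0], [0, 0, 0.0132]], [[-0.368, 0.161, 0], [0, 0, 0.0132]], [[-0.368, 0.161, 0], [0, 0, 0.0132]], [[-0.368, 0.161, 0], [0, 0, 0.0132]]]}}

```text
t: 5.6
eef_pos: [0.6045, -0.0333, 0.1996]
tool_rot: [-0.001, 0.779, 0.627, -0.001]
contact_force: [-0.6, 0.6, -4.1]
gripper_width: 0.152
```

```bash
cat > held.py <<'E'
from g import *
from h import *
import sys
def held(tag,dz=None):
    from station import bot
    o=bot.get_obs(); snap(tag)
    c=dict(np.load(f"wrist{tag}.npz")); P,m=cloud(c,True)
    w,x,y,z=o["tool_rot"]; Rt=R.from_quat([x,y,z,w])
    T=Rt.inv().apply((P.reshape(-1,3)-o["eef_pos"])).reshape(P.shape)  # tool frame
    return c,o,P,T,m
if __name__=="__main__":
    tag=sys.argv[1]
    c,o,P,T,m=held(tag)
    k=m&(abs(T[...,0])<.06)&(abs(T[...,1])<.05)&(T[...,2]>-.03)&(T[...,2]<.03)
    h,e=np.histogram(T[k][:,2],bins=np.arange(-.03,.031,.003));print(dict(zip((e[:-1]*1000).round().tolist(),h.tolist())))
    zt=float(sys.argv[2]) if len(sys.argv)>2 else .010
    t=T[k&(abs(T[...,2]-zt)<.004)]
    r=cv2.minAreaRect((t[:,:2]*1000).astype(np.float32));print("tool frame top",len(t),np.round((*r[0],*r[1],r[2]),1), "z",np.median(t[:,2]).round(4))
    A=np.c_[t[:,:2],np.ones(len(t))];s=np.linalg.lstsq(A,t[:,2],rcond=None)[0];print("slope tool x,y",s[:2].round(3))
    tt=np.percentile(t,[1,99],axis=0);print("extents",tt.round(4).tolist())
E
python3 held.py 4; python3 -c "
from g import *
row([.605,-.035,.20],-12.4)"
```

```text
{-30.0: 896, -27.0: 336, -24.0: 259, -21.0: 315, -18.0: 231, -15.0: 282, -12.0: 201, -9.0: 216, -6.0: 114, -3.0: 9, -0.0: 0, 3.0: 12, 6.0: 256, 9.0: 7205, 12.0: 336, 15.0: 205, 18.0: 183, 21.0: 225, 24.0: 257, 27.0: 157}
tool frame top 7708 [ 5.2 -0.6 49.4 74.6  0.2] z 0.0102
slope tool x,y [0.011 0.003]
extents [[-0.0175, -0.0371, 0.0087], [0.0293, 0.0359, 0.0136]]
t 5.65 pos [ 0.6046 -0.0331  0.1997] yaw -12.26 F [ 0.07  0.04 -3.89] T [ 0.03 -0.02  0.01] w 0.152
rows>=0.0 [[-0.0045, 0.002, -0.0008], [-0.0005, 0.0, 0.0004]]
```

View pics/wrist4.png

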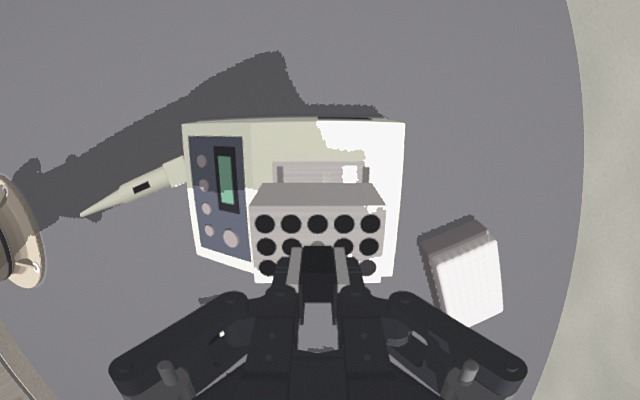

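The block hangs level, centred at tool (+5.2, -0.4) mm, with its underside 60 mm below the TCP. Entering the well.

```bash
cat >> g.py <<'E'
C=np.array([.6071,-.0393]); WY=-12.4
def wp(u,v,z):
    a=np.radians(WY); 
    return [C[0]+(u*np.cos(a)-v*np.sin(a))/1000, C[1]+(u*np.sin(a)+v*np.cos(a))/1000, z]
def uv(o=None):
    if o is None:
        from station import bot; o=bot.get_obs()
    a=np.radians(WY); d=(o["eef_pos"][:2]-C)*1000; F=o["contact_force"]
    print("TCP u %.2f v %.2f z %.1f"%(d[0]*np.cos(a)+d[1]*np.sin(a),-d[0]*np.sin(a)+d[1]*np.cos(a),o["eef_pos"][2]*1000),"Fu %.1f Fv %.1f Fz %.1f"%(F[0]*np.cos(a)+F[1]*np.sin(a),-F[0]*np.sin(a)+F[1]*np.cos(a),F[2]))
E
python3 -c "
from g import *
uv()
row(wp(.4,-9.2,.14),WY)
row(wp(.4,-9.2,.115),WY)"
```

```text
TCP u -3.79 v 5.55 z 199.7 Fu 0.1 Fv 0.0 Fz -3.9
t 5.65 pos [ 0.6046 -0.0331  0.1997] yaw -12.26 F [ 0.07  0.04 -3.89] T [ 0.03 -0.02  0.01] w 0.152
rows>=1.2 [[-0.0369, 0.0108, 0.1491], [-0.0005, 0.0, 0.0004]]
t 5.65 pos [ 0.6046 -0.0331  0.1997] yaw -12.26 F [ 0.07  0.04 -3.89] T [ 0.03 -0.02  0.01] w 0.152
rows>=1.7 [[-0.0368, 0.011, 0.2116], [-0.0005, 0.0, 0.0004]]
```

>>> {"fn": "play_rows", "kwargs": {"motion": [[[-0.037, 0.0108, 0.06], [-0.0005, 0, 0.0004]], [[-0.037, 0.0108, 0.11], [-0.0005, 0, 0.0004]], [[-0.037, 0.0108, 0.11], [-0.0005, 0, 0.0004]], [[-0.037, 0.0108, 0.13], [-0.0005, 0, 0.0004]], [[-0.037, 0.0108, 0.149], [-0.0005, 0, 0.0004]], [[-0.037, 0.0108, 0.149], [-0.0005, 0, 0.0004]]]}}

```text
t: 6.25
eef_pos: [0.6052, -0.0478, 0.1396]
tool_rot: [-0.0, 0.779, 0.627, -0.0]
contact_force: [-0.3, 0.0, -4.2]
gripper_width: 0.148
```

```bash
python3 -c "
from g import *
uv()
row(wp(.4,-9.2,.115),WY)
row(wp(.4,-22,.115),WY)"
```

```text
TCP u -0.04 v -8.73 z 139.6 Fu -0.3 Fv -0.1 Fz -4.2
t 6.25 pos [ 0.6052 -0.0478  0.1396] yaw -12.35 F [-0.29  0.01 -4.25] T [-0.05 -0.01  0.04] w 0.148
rows>=0.5 [[-0.0012, 0.0011, 0.0614], [-0.0001, 0.0, 0.0001]]
t 6.25 pos [ 0.6052 -0.0478  0.1396] yaw -12.35 F [-0.29  0.01 -4.25] T [-0.05 -0.01  0.04] w 0.148
rows>=0.6 [[-0.0332, 0.0011, 0.0614], [-0.0001, 0.0, 0.0001]]
```

>>> {"fn": "play_rows", "kwargs": {"motion": [[[0, 0.001, 0.03], [0, 0, 0]], [[0, 0.001, 0.06], [0, 0, 0]], [[0, 0.001, 0.072], [0, 0, 0]], [[-0.01, 0.001, 0.072], [0, 0, 0]], [[-0.016, 0.001, 0.072], [0, 0, 0]], [[-0.021, 0.001, 0.072], [0, 0, 0]], [[-0.021, 0.001, 0.072], [0, 0, 0]]]}}

```text
t: 6.95
eef_pos: [0.6041, -0.0551, 0.111]
tool_rot: [-0.0, 0.779, 0.627, 0.001]
contact_force: [0.5, 2.4, -6.7]
gripper_width: 0.15
```

```bash
python3 -c "
from g import *
uv()
row(wp(.4,-17,.106),WY)"
```

```text
TCP u 0.43 v -16.10 z 111.0 Fu -0.0 Fv 2.5 Fz -6.7
t 6.95 pos [ 0.6041 -0.0551  0.111 ] yaw -12.32 F [ 0.52  2.45 -6.68] T [ 0.9  -0.21  0.08] w 0.150
rows>=0.1 [[-0.0023, -0.0001, 0.0126], [0.0, -0.0002, 0.0002]]
```

Wall contact came at v = -16.1, as predicted. Next I'll lower onto the floor and release.

>>> {"fn": "play_rows", "kwargs": {"motion": [[[-0.003, 0, 0.006], [0, 0, 0]], [[-0.003, 0, 0.01], [0, 0, 0]], [[-0.003, 0, 0.013], [0, 0, 0]], [[-0.003, 0, 0.016], [0, 0, 0]], [[-0.003, 0, 0.016], [0, 0, 0]]]}}

```text
t: 7.45
eef_pos: [0.6049, -0.0552, 0.1061]
tool_rot: [0.0, 0.779, 0.627, 0.002]
contact_force: [-2.4, 3.6, 5.3]
gripper_width: 0.155
```

```bash
python3 -c "
from g import *
uv()"; python3 held.py 5
```

```text
TCP u 1.28 v -16.01 z 106.1 Fu -3.2 Fv 3.0 Fz 5.3
{-30.0: 891, -27.0: 343, -24.0: 263, -21.0: 309, -18.0: 232, -15.0: 273, -12.0: 210, -9.0: 210, -6.0: 123, -3.0: 6, -0.0: 0, 3.0: 10, 6.0: 340, 9.0: 7159, 12.0: 376, 15.0: 9242, 18.0: 418, 21.0: 385, 24.0: 307, 27.0: 250}
tool frame top 7757 [ 5.4 -0.6 49.2 74.7  0.1] z 0.0101
slope tool x,y [0.009 0.003]
extents [[-0.0175, -0.0371, 0.0085], [0.0294, 0.0358, 0.0135]]
```

View pics/wrist5.png

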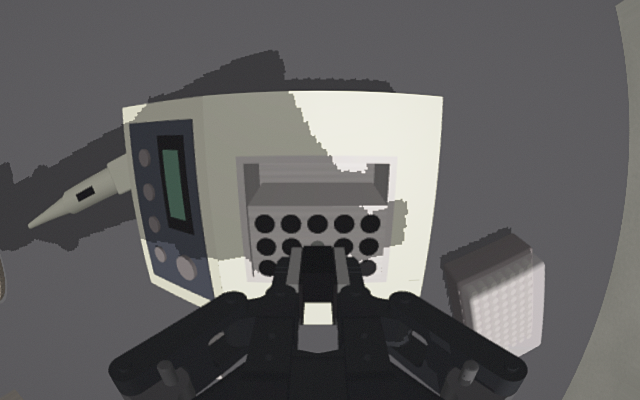

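The block is on the floor (TCP 106.1, underside at 46) and against the far wall. In the picture the gap runs along the top edge of the well, at rows 160–185. Releasing and going for the 20 mm filler.

>>> {"fn": "play_rows", "kwargs": {"motion": [[[0, 0, -0.003], [0, 0, 0]], [[0, 0, -0.003], [0, 0, 0]], [[0, 0, -0.003], [0, 0, 0]], [[0, 0, -0.05], [0, 0, 0]], [[0, 0, -0.15], [0, 0, 0]], [[0, 0, -0.25], [0, 0, 0]], [[0, 0, -0.27], [0, 0, 0]], [[0, 0, -0.27], [0, 0, 0]]], "fingers": 55}}

```text
t: 8.3
eef_pos: [0.6057, -0.056, 0.2159]
tool_rot: [0.002, 0.779, 0.627, 0.003]
contact_force: [-0.6, -0.8, 0.0]
gripper_width: 0.642
```

```bash
python3 - <<'E'
from g import *
from h import *
uv(); snap('6')
c=dict(np.load("wrist6.npz")); P,m=cloud(c,True); p=P[m]
d=p[(np.hypot(p[:,0]-.605,p[:,1]+.05)<.06)]
for lo,hi in ((.092,.1),(.128,.142)):
    t=d[(d[:,2]>lo)&(d[:,2]<hi)]; r=cv2.minAreaRect((t[:,:2]*1000).astype(np.float32))
    a=np.radians(WY);q=np.array(r[0])-C*1000
    print(len(t),np.median(t[:,2]).round(4),np.round((*r[0],*r[1],r[2]),1),"uv",(q[0]*np.cos(a)+q[1]*np.sin(a)).round(1),(-q[0]*np.sin(a)+q[1]*np.cos(a)).round(1))
row([.4165,-.351,.20],-1)
E
```

```text
TCP u 2.19 v -16.67 z 215.9 Fu -0.4 Fv -0.9 Fz 0.0
3986 0.0958 [605.4 -49.9  49.3  74.4  77.5] uv 0.6 -10.7
412 0.1356 [605.7 -49.2  16.5  13.1  77.5] uv 0.7 -10.0
t 8.35 pos [ 0.6045 -0.056   0.2141] yaw -12.31 F [ 0.21 -0.14 -1.15] T [0.04 0.   0.06] w 0.651
rows>=7.0 [[-0.8207, -0.3021, 0.0328], [0.0005, -0.0003, -0.0314]]
```

View pics/wrist6.png

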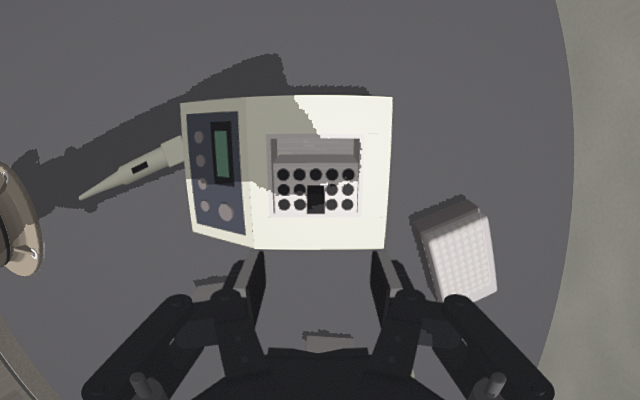

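The block is flush at v = -10.7, which leaves a gap of about 21.5 mm on the +v side. Fetching the 20 mm filler at (0.4165, -0.351).

>>> {"fn": "play_rows", "kwargs": {"motion": [[[-0.82, -0.302, 0.033], [0, 0, -0.0314]], [[-0.82, -0.302, 0.033], [0, 0, -0.0314]], [[-0.82, -0.302, 0.033], [0, 0, -0.0314]], [[-0.82, -0.302, 0.033], [0, 0, -0.0314]], [[-0.82, -0.302, 0.033], [0, 0, -0.0314]], [[-0.82, -0.302, 0.033], [0, 0, -0.0314]], [[-0.82, -0.302, 0.033], [0, 0, -0.0314]], [[-0.82, -0.302, 0.033], [0, 0, -0.0314]]]}}

```text
t: 9.15
eef_pos: [0.4095, -0.3574, 0.1972]
tool_rot: [-0.001, 0.718, 0.696, -0.001]
contact_force: [0.1, 0.6, 0.2]
gripper_width: 0.642
```

>>> {"fn": "play_rows", "kwargs": {"motion": [[[0, 0, 0], [0, 0, 0]], [[0, 0, 0], [0, 0, 0]]]}}

```text
t: 9.35
eef_pos: [0.4082, -0.3572, 0.1955]
tool_rot: [-0.003, 0.718, 0.696, -0.001]
contact_force: [-0.3, -0.5, -0.2]
gripper_width: 0.641
```

```bash
python3 - <<'E'
from g import *
from h import *
snap('7')
c=dict(np.load("wrist7.npz")); P,m=cloud(c,True); p=P[m]
d=p[(np.hypot(p[:,0]-.4165,p[:,1]+.351)<.05)]
for lo,hi in ((.046,.054),(.085,.096)):
    t=d[(d[:,2]>lo)&(d[:,2]<hi)]
    if len(t)<9: print(len(t));continue
    r=cv2.minAreaRect((t[:,:2]*1000).astype(np.float32));print(len(t),np.round((*r[0],*r[1],r[2]),1))
row([.4165,-.351,.13],-1)
row([.4165,-.351,.061],-1)
E
```

```text
1308 [ 416.3 -351.8   21.1   71.9   89.8]
332 [ 416.6 -351.5   17.1   14.5   90. ]
t 9.40 pos [ 0.4092 -0.3565  0.1959] yaw -1.67 F [-0.16  0.93 -0.  ] T [-0.01 -0.02 -0.03] w 0.641
rows>=1.3 [[0.0138, 0.0186, 0.1648], [-0.0008, -0.0004, -0.0019]]
t 9.40 pos [ 0.4092 -0.3565  0.1959] yaw -1.67 F [-0.16  0.93 -0.  ] T [-0.01 -0.02 -0.03] w 0.641
rows>=2.7 [[0.0134, 0.0195, 0.3373], [-0.0008, -0.0004, -0.0019]]
```

>>> {"fn": "play_rows", "kwargs": {"motion": [[[0.013, 0.019, 0.08], [-0.0008, -0.0004, -0.003]], [[0.013, 0.019, 0.165], [-0.0008, -0.0004, -0.003]], [[0.013, 0.019, 0.165], [-0.0008, -0.0004, -0.003]], [[0.013, 0.019, 0.165], [-0.0008, -0.0004, -0.003]]]}}

```text
t: 9.8
eef_pos: [0.4171, -0.3502, 0.13]
tool_rot: [-0.001, 0.71, 0.704, 0.0]
contact_force: [-0.5, -0.2, 0.7]
gripper_width: 0.645
```

```bash
python3 - <<'E'
from g import *
row([.4164,-.3513,.061],-.5)
E
```

```text
t 9.80 pos [ 0.4171 -0.3502  0.13  ] yaw -0.48 F [-0.5  -0.19  0.65] T [-0.01 -0.06  0.  ] w 0.645
rows>=1.4 [[-0.0029, -0.0017, 0.1725], [-0.0001, -0.0001, 0.0001]]
```

>>> {"fn": "play_rows", "kwargs": {"motion": [[[-0.003, -0.0017, 0.06], [0, 0, 0]], [[-0.003, -0.0017, 0.12], [0, 0, 0]], [[-0.003, -0.0017, 0.1725], [0, 0, 0]], [[-0.003, -0.0017, 0.1725], [0, 0, 0]], [[-0.003, -0.0017, 0.1725], [0, 0, 0]]]}}

```text
t: 10.3
eef_pos: [0.4175, -0.3518, 0.0626]
tool_rot: [0.0, 0.71, 0.704, 0.0]
contact_force: [0.3, 0.9, -0.4]
gripper_width: 0.646
```

>>> {"fn": "play_rows", "kwargs": {"motion": [[[0, 0, 0], [0, 0, 0]], [[0, 0, 0], [0, 0, 0]], [[0, 0, 0], [0, 0, 0]], [[0, 0, 0], [0, 0, 0]], [[0, 0, 0], [0, 0, 0]]], "fingers": 0}}

```text
t: 10.8
eef_pos: [0.4178, -0.3523, 0.0636]
tool_rot: [0.001, 0.71, 0.704, 0.0]
contact_force: [-1.7, 0.4, 6.1]
gripper_width: 0.147
```

```bash
python3 - <<'E'
from g import *
row([.4164,-.3513,.205],0)
row([.54,-.17,.205],-12.4)
E
```

```text
t 10.80 pos [ 0.4178 -0.3523  0.0636] yaw -0.47 F [-1.74  0.41  6.13] T [0.12 0.23 0.05] w 0.147
rows>=2.8 [[0.0021, -0.0031, -0.3536], [0.0003, 0.0002, -0.0013]]
t 10.80 pos [ 0.4178 -0.3523  0.0636] yaw -0.47 F [-1.74  0.41  6.13] T [0.12 0.23 0.05] w 0.147
rows>=5.2 [[0.4579, 0.3022, -0.3537], [0.0003, 0.0002, 0.0331]]
```

>>> {"fn": "play_rows", "kwargs": {"motion": [[[0, 0, -0.08], [0, 0, 0]], [[0, 0, -0.18], [0, 0, 0]], [[0, 0, -0.29], [0, 0, 0]], [[0.05, 0.03, -0.355], [0, 0, 0.01]], [[0.15, 0.1, -0.355], [0, 0, 0.02]], [[0.26, 0.17, -0.355], [0, 0, 0.03]], [[0.36, 0.24, -0.355], [0, 0, 0.033]], [[0.458, 0.302, -0.355], [0, 0, 0.033]]]}}

```text
t: 11.6
eef_pos: [0.5406, -0.168, 0.2056]
tool_rot: [0.001, 0.779, 0.627, 0.0]
contact_force: [1.1, -0.2, -3.1]
gripper_width: 0.154
```

```bash
python3 - <<'E'
from g import *
row(wp(0,13,.205),-12.4)
E
```

```text
t 11.60 pos [ 0.5406 -0.168   0.2056] yaw -12.38 F [ 1.13 -0.21 -3.14] T [-0.01 -0.06 -0.01] w 0.154
rows>=3.1 [[0.3823, 0.0933, 0.0013], [0.0003, 0.0001, 0.0]]
```

>>> {"fn": "play_rows", "kwargs": {"motion": [[[0.1, 0.025, 0], [0, 0, 0]], [[0.2, 0.05, 0], [0, 0, 0]], [[0.3, 0.075, 0], [0, 0, 0]], [[0.382, 0.093, 0], [0, 0, 0]], [[0.382, 0.093, 0], [0, 0, 0]], [[0.382, 0.093, 0], [0, 0, 0]], [[0.382, 0.093, 0], [0, 0, 0]]]}}

```text
t: 12.3
eef_pos: [0.609, -0.0284, 0.205]
tool_rot: [0.001, 0.78, 0.626, -0.001]
contact_force: [-0.6, 0.0, -2.6]
gripper_width: 0.146
```

```bash
python3 held.py 8 .0135; python3 -c "
from g import *
uv(); row(wp(0,13,.16),WY)"
```

```text
{-30.0: 237, -27.0: 1053, -24.0: 274, -21.0: 332, -18.0: 226, -15.0: 274, -12.0: 204, -9.0: 232, -6.0: 142, -3.0: 66, -0.0: 3, 3.0: 0, 6.0: 15, 9.0: 26, 12.0: 2675, 15.0: 413, 18.0: 219, 21.0: 219, 24.0: 296, 27.0: 196}
tool frame top 3050 [ 1.2 -0.8 72.6 21.4 89.9] z 0.0139
slope tool x,y [0.047 0.006]
extents [[-0.0086, -0.0362, 0.0122], [0.0115, 0.0347, 0.0173]]
TCP u -0.34 v 10.81 z 205.2 Fu -0.0 Fv -1.3 Fz -2.9
t 12.35 pos [ 0.6091 -0.0287  0.2052] yaw -12.52 F [-0.3  -1.29 -2.85] T [-0.02 -0.01  0.03] w 0.149
rows>=0.9 [[0.0057, 0.0007, 0.1129], [0.0002, 0.0003, -0.0003]]
```

View pics/wrist8.png

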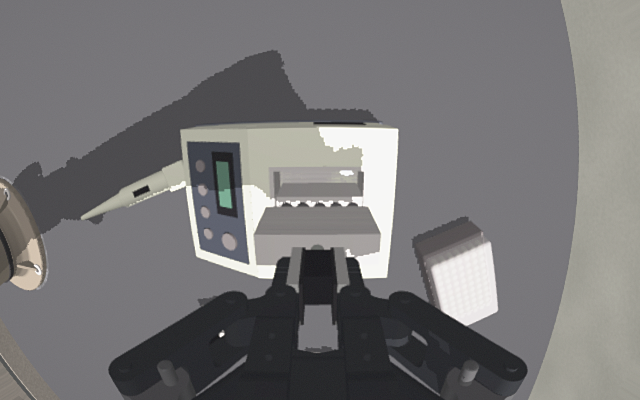

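```bash
python3 - <<'E'
from g import *
from h import *
c=dict(np.load("wrist8.npz")); P,m=cloud(c,True)
from station import bot
o=bot.get_obs(); w,x,y,z=o["tool_rot"]; Rt=R.from_quat([x,y,z,w])
T=Rt.inv().apply((P.reshape(-1,3)-o["eef_pos"])).reshape(P.shape)
k=m&(T[...,0]>.006)&(T[...,0]<.017)&(abs(T[...,1])<.033)&(T[...,2]>.019)&(T[...,2]<.06)
t=T[k];A=np.c_[t[:,1:],np.ones(len(t))];s=np.linalg.lstsq(A,t[:,0],rcond=None)[0]
print("side face x =",len(t),s[:2].round(4),"x at z=.04",np.median(t[:,0]).round(4), "resid",(t[:,0]-A@s).std().round(4))
t=T[m&(abs(T[...,0]-.0013)<.007)&(abs(T[...,1])<.033)&(abs(T[...,2]-.0135)<.002)]
A=np.c_[t[:,:2],np.ones(len(t))];s=np.linalg.lstsq(A,t[:,2],rcond=None)[0];print("top slope",len(t),s.round(4))
print("max z", np.percentile(T[m&(abs(T[...,0]-.011)<.004)&(abs(T[...,1])<.033)][:,2],[50,90,99]))
row(wp(.7,22.7,.165),WY)
E
```

```text
side face x = 2479 [0.0034 0.0002] x at z=.04 0.0113 resid 0.0003
top slope 1643 [-0.003   0.0069  0.014 ]
max z [-0.04516514  0.03925     0.15958938]
t 12.35 pos [ 0.6091 -0.0287  0.2052] yaw -12.52 F [-0.3  -1.29 -2.85] T [-0.02 -0.01  0.03] w 0.149
rows>=0.8 [[0.0299, 0.0024, 0.1004], [0.0002, 0.0003, -0.0003]]
```

The filler hangs level, centred at tool x +1.3. Aligning it above the gap.

>>> {"fn": "play_rows", "kwargs": {"motion": [[[0.03, 0.0024, 0.03], [0.0002, 0.0003, 0]], [[0.03, 0.0024, 0.07], [0.0002, 0.0003, 0]], [[0.03, 0.0024, 0.085], [0.0002, 0.0003, 0]], [[0.03, 0.0024, 0.085], [0.0002, 0.0003, 0]], [[0.03, 0.0024, 0.085], [0.0002, 0.0003, 0]], [[0.03, 0.0024, 0.085], [0.0002, 0.0003, 0]]]}}

```text
t: 12.95
eef_pos: [0.613, -0.0174, 0.1716]
tool_rot: [0.0, 0.78, 0.626, 0.0]
contact_force: [0.4, 0.2, -2.8]
gripper_width: 0.15
```

```bash
python3 -c "
from g import *
uv(); row(wp(.7,22.7,.15),WY); snap('9')"
```

```text
TCP u 1.06 v 22.70 z 171.6 Fu 0.3 Fv 0.3 Fz -2.8
t 12.95 pos [ 0.613  -0.0174  0.1716] yaw -12.53 F [ 0.37  0.23 -2.82] T [-0.   -0.    0.01] w 0.150
rows>=0.4 [[0.0, -0.0009, 0.0539], [0.0001, 0.0, -0.0004]]
```

View pics/wrist9.png

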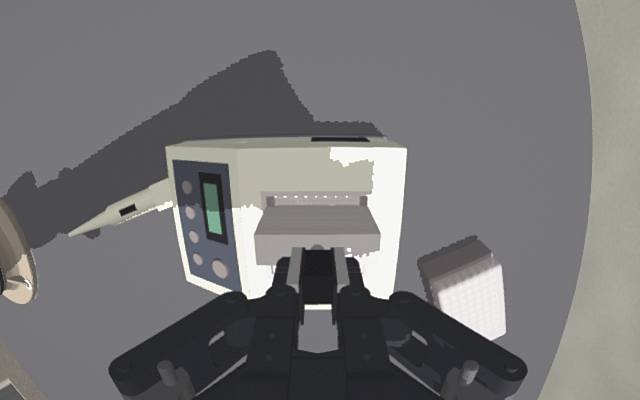

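Position is v = 22.70 exactly. Descending in small steps and checking forces.

>>> {"fn": "play_rows", "kwargs": {"motion": [[[0, -0.001, 0.015], [0, 0, -0.0003]], [[0, -0.001, 0.03], [0, 0, -0.0003]], [[0, -0.001, 0.04], [0, 0, -0.0003]], [[0, -0.001, 0.05], [0, 0, -0.0003]], [[0, -0.001, 0.055], [0, 0, -0.0003]], [[0, -0.001, 0.055], [0, 0, -0.0003]]]}}

```text
t: 13.6
eef_pos: [0.6124, -0.0172, 0.1492]
tool_rot: [0.0, 0.779, 0.626, -0.0]
contact_force: [-0.5, -0.2, -2.2]
gripper_width: 0.147
```

```bash
python3 -c "
from g import *
uv(); row(wp(.7,22.7,.13),WY)"
```

```text
TCP u 0.47 v 22.72 z 149.2 Fu -0.4 Fv -0.3 Fz -2.2
t 13.60 pos [ 0.6124 -0.0172  0.1492] yaw -12.42 F [-0.49 -0.22 -2.25] T [-0.03  0.   -0.03] w 0.147
rows>=0.4 [[-0.0, 0.0006, 0.048], [0.0, 0.0, -0.0]]
```

It has entered freely, with the underside 5 mm below the rim. Continuing down.

>>> {"fn": "play_rows", "kwargs": {"motion": [[[0, 0, 0.015], [0, 0, 0]], [[0, 0, 0.03], [0, 0, 0]], [[0, 0, 0.045], [0, 0, 0]], [[0, 0, 0.06], [0, 0, 0]], [[0, 0, 0.075], [0, 0, 0]], [[0, 0, 0.085], [0, 0, 0]], [[0, 0, 0.085], [0, 0, 0]]]}}

```text
t: 14.3
eef_pos: [0.612, -0.0172, 0.1144]
tool_rot: [-0.0, 0.779, 0.627, -0.0]
contact_force: [-0.6, -0.6, -2.2]
gripper_width: 0.15
```

```bash
python3 -c "
from g import *
uv(); row(wp(.7,22.7,.109),WY)"
```

```text
TCP u 0.07 v 22.68 z 114.4 Fu -0.5 Fv -0.7 Fz -2.2
t 14.30 pos [ 0.612  -0.0172  0.1144] yaw -12.41 F [-0.61 -0.61 -2.2 ] T [ 0.07  0.03 -0.03] w 0.150
rows>=0.1 [[0.0001, 0.0016, 0.0136], [-0.0002, 0.0, -0.0]]
```

I'll test the sideways play here (about 1.5 mm expected), then seat it.

>>> {"fn": "play_rows", "kwargs": {"motion": [[[0.003, 0, 0], [0, 0, 0]], [[0.005, 0, 0], [0, 0, 0]], [[0.006, 0, 0], [0, 0, 0]], [[0.006, 0, 0], [0, 0, 0]]]}}

```text
t: 14.7
eef_pos: [0.6124, -0.016, 0.1145]
tool_rot: [0.0, 0.78, 0.626, -0.001]
contact_force: [-0.6, -4.8, -2.5]
gripper_width: 0.147
```

```bash
python3 -c "
from g import *
uv()"
```

```text
TCP u 0.21 v 23.92 z 114.5 Fu 0.4 Fv -4.8 Fz -2.5
```

>>> {"fn": "play_rows", "kwargs": {"motion": [[[-0.004, 0, 0], [0, 0, 0]], [[-0.008, 0, 0], [0, 0, 0]], [[-0.01, 0, 0], [0, 0, 0]], [[-0.01, 0, 0], [0, 0, 0]]]}}

```text
t: 15.1
eef_pos: [0.6121, -0.018, 0.115]
tool_rot: [-0.0, 0.779, 0.627, 0.0]
contact_force: [-0.0, 4.7, 0.4]
gripper_width: 0.151
```

```bash
python3 -c "
from g import *
uv(); row(wp(.7,22.7,.1085),WY)"
```

```text
TCP u 0.29 v 21.92 z 115.0 Fu -1.0 Fv 4.5 Fz 0.4
t 15.10 pos [ 0.6121 -0.018   0.115 ] yaw -12.38 F [-0.03  4.66  0.4 ] T [ 1.2  -0.06 -0.06] w 0.151
rows>=0.1 [[0.0019, 0.001, 0.0162], [-0.0, -0.0001, 0.0]]
```

The filler stopped at v = 23.9 and at 21.9, so the play is about 2 mm including compliance. That matches a snug fit. Next I'll seat it on the floor and release.

>>> {"fn": "play_rows", "kwargs": {"motion": [[[0.002, 0, 0.005], [0, 0, 0]], [[0.002, 0, 0.01], [0, 0, 0]], [[0.002, 0, 0.014], [0, 0, 0]], [[0.002, 0, 0.017], [0, 0, 0]], [[0.002, 0, 0.017], [0, 0, 0]]]}}

```text
t: 15.6
eef_pos: [0.6123, -0.0174, 0.1097]
tool_rot: [0.0, 0.779, 0.627, -0.0]
contact_force: [-4.6, 1.0, 12.4]
gripper_width: 0.15
```

```bash
python3 -c "
from g import *
uv(); row(wp(.7,22.7,.1085),WY)"
```

```text
TCP u 0.33 v 22.52 z 109.7 Fu -4.7 Fv -0.0 Fz 12.4
t 15.60 pos [ 0.6123 -0.0174  0.1097] yaw -12.4 F [-4.64  1.   12.42] T [0.24 1.17 0.05] w 0.150
rows>=0.0 [[0.0005, 0.0009, 0.0029], [0.0, 0.0, -0.0]]
```

It's on the floor (109.7 − 63.6 ≈ 46.1). Releasing.

>>> {"fn": "play_rows", "kwargs": {"motion": [[[0, 0, -0.004], [0, 0, 0]], [[0, 0, -0.004], [0, 0, 0]], [[0, 0, -0.004], [0, 0, 0]], [[0, 0, -0.004], [0, 0, 0]], [[0, 0, -0.05], [0, 0, 0]], [[0, 0, -0.15], [0, 0, 0]], [[0, 0, -0.25], [0, 0, 0]], [[0, 0, -0.25], [0, 0, 0]]], "fingers": 55}}

```text
t: 16.4
eef_pos: [0.6157, -0.0169, 0.2155]
tool_rot: [0.003, 0.779, 0.627, 0.004]
contact_force: [0.1, 0.3, 0.6]
gripper_width: 0.646
```

>>> {"fn": "play_rows", "kwargs": {"motion": [[[-0.1, 0, -0.05], [0, 0, 0]], [[-0.15, 0, -0.05], [0, 0, 0]], [[-0.15, 0, -0.05], [0, 0, 0]], [[-0.15, 0, -0.05], [0, 0, 0]], [[-0.15, 0, -0.05], [0, 0, 0]]]}}

```text
t: 16.9
eef_pos: [0.6025, -0.074, 0.2346]
tool_rot: [0.002, 0.779, 0.627, 0.004]
contact_force: [-0.5, -0.3, 0.2]
gripper_width: 0.644
```

```bash
python3 - <<'E'
from g import *
from h import *
uv(); snap('10',('wrist','scene','side'))
def rep(f,wr,x,y,lo,hi,rad,nm):
    c=dict(np.load(f)); P,m=cloud(c,wr); p=P[m]; d=p[(np.hypot(p[:,0]-x,p[:,1]-y)<rad)]
    t=d[(d[:,2]>lo)&(d[:,2]<hi)]
    if len(t)<10: print(nm,len(t));return
    r=cv2.minAreaRect((t[:,:2]*1000).astype(np.float32));A=np.c_[t[:,:2],np.ones(len(t))];s=np.linalg.lstsq(A,t[:,2],rcond=None)[0]
    print(nm,len(t),"z",np.median(t[:,2]).round(4),np.round((*r[0],*r[1],r[2]),1),"slope",s[:2].round(3))
rep("wrist10.npz",True,*wp(0,0,0)[:2],.0925,.1,.065,"both tops")
rep("wrist10.npz",True,*wp(0,24.5,0)[:2],.0925,.1,.009,"filler top")
rep("wrist10.npz",True,*wp(15,-12,0)[:2],.0925,.1,.02,"tube top")
rep("wrist10.npz",True,*wp(0,24,0)[:2],.125,.142,.015,"filler grip")
rep("wrist10.npz",True,*wp(0,-10.7,0)[:2],.125,.142,.015,"tube grip")
for k,(x,y) in dict(f1=(.5685,-.3165),f2=(.4376,-.191),s1=(.677,.374),s2=(.725,.213)).items(): rep("scene10.npz",False,x,y,.047,.054,.06,k)
E
```

```text
TCP u 2.92 v -34.92 z 234.6 Fu -0.4 Fv -0.4 Fz 0.2
both tops 4884 z 0.0958 [607.4 -39.9  68.5  75.2  78.3] slope [ 0.001 -0.004]
filler top 50 z 0.0957 [616.5 -12.2   7.5  17.5  38.3] slope [0.028 0.053]
tube top 1113 z 0.0959 [621.7 -53.7  34.5  39.5   8.1] slope [ 0.007 -0.002]
filler grip 375 z 0.1357 [611.6 -16.   15.7  13.3  77.4] slope [-0.036 -0.055]
tube grip 374 z 0.1356 [605.4 -49.4  16.4  13.1  77.5] slope [-0.03  -0.181]
f1 83 z 0.0508 [ 568.7 -315.8   21.7   71.1   74.3] slope [-0.012 -0.04 ]
f2 105 z 0.0506 [ 437.4 -190.2   71.5   26.1    0.8] slope [ 0.009 -0.051]
s1 561 z 0.0512 [677.9 375.   45.1  75.8  80.7] slope [-0.006  0.004]
s2 560 z 0.0511 [725.4 214.2  54.   75.   68.7] slope [-0.006 -0.008]
```

View pics/wrist10.png

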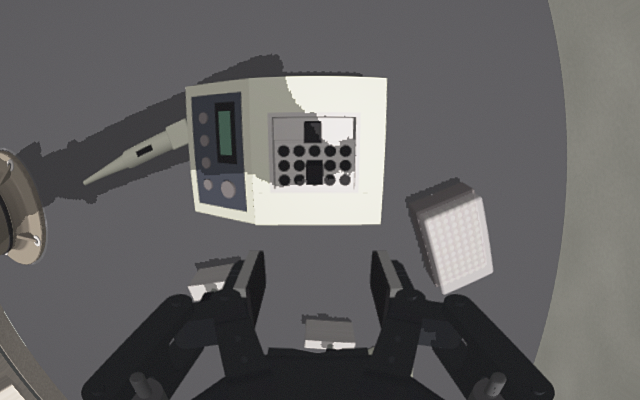

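View pics/scene10.png

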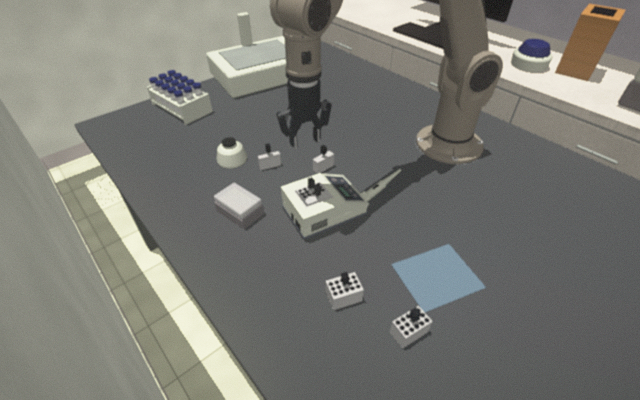

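The pictures show the tube block and filler flush in the well, at (313,155) in the wrist view. The other two fillers and both spares are untouched. Handing in.

```bash
python3 -c "
from station import bot
print(bot.hand_in())"
```

```text
the job is handed in; nothing more can be done
None
```

The tube block from the mat is in the well, on the floor and against the −y wall. The 20 mm filler is fully down in the gap beside it, and I handed the job in at about 17 s. No verdict was reported.

- **Which filler:** I did not try all three. In the camera images the mat block measured 48.4 mm wide and the fillers 17, 21 and 25 mm, so I read them as 48 and 16/20/24. I tried only the 20.
- **Fit:** the filler went down without resistance. Pushed sideways at about 5 N it moved about 2.0 mm in total, including some give in the arm. That fits the stated 1.5 mm and rules out the over-5 mm play of a filler that is too thin.
- **Final checks:**
  - Both tops in the well are at 95.8 mm, where 96 is expected.
  - The combined top surface is level to within about 0.004 rad.
  - The gripper was clear of everything, at z = 0.235 m.
  - The 16 and 24 mm fillers and both spare blocks were within about 1 mm of their starting positions.
  - The tip box, vortex mixer and pipette look unmoved in the pictures; I did not measure them.
- **Off-plan or noisy:**
  - The first grasp on the tube block was about 5 mm off centre. I measured the offset and corrected for it.
  - After long moves the arm ended up to about 10 mm short or past its target, so I made the final approaches in small steps.
  - A tilt fit on the filler's top alone was unreliable, with only 50 points and up to 0.05 slope. I relied on the fit over both tops instead.

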